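Square up a glued spice-shelf corner and hold it

ROBOT

A 6-joint arm with a two-finger parallel gripper is mounted at the origin on a cart in front of the work surface, level with it; the furniture and walls round the work are solid. World frame = base frame: x ahead of the robot, y to its left, z up, the work surface at z = 0. Lengths are in m, angles in degrees, forces in N, time in s.
With the tool pointing down it reaches from about 0.35 to 0.975 m from the base axis. Payload 17.4 kg.
Tool frame: the origin (TCP) lies at the very end of the fingers, on their centre line; the grasp point (between the pads) lies 19 mm behind it; z points along the fingers, y is the direction in which the jaws open and shut (so a half turn about z gives the same grasp; the last joint's range is limited). The gripper opens to 85 mm and grips with 20 to 120 N. Pads are 22 mm wide; open, the fingers measure 114 mm over their backs; the gripper's body (76 mm by 85 mm) begins 54 mm behind the grasp point. The pads swing forward as they close: fully open they stand 13 mm farther back than shut.
Start: joints at [-74.129, 6.646, 82.598, -0, 90.757, -2.166], TCP at [0.209, -0.642, 0.231] pointing down, gripper open.
Joint ranges: [-162.19, 162.19], [-47.58, 125.68], [4.15, 143.07], [-65.23, 245.23], [0.69, 171.88], [-170.13, 170.13]. Speed limits (degrees/s): [108.29, 108.29, 127.2, 180, 180, 180].

INTERFACE

Orientations are given as a 3x3 rotation matrix whose columns are the frame's x, y, z axes.
In Python, from plant import bot gives the robot as it stands.
- The arm moves only by the tool arm_command, never from a script. Its argument "moves" is a list of rows, each an object of numbers: "fingers": the finger opening in mm, from 0 to 85.4; "x", "y", "z": the shift along the world's x, y, z in mm; "turn": the turn about the world's z in degrees. In form: [{"fingers": .., "x": .., "y": .., "z": .., "turn": ..}, ...]. A call has exactly 10 rows; each row is the pose to reach, as a shift and turn from the pose commanded when the call began; what a row does not reach only later rows make up. A row lasts 1/10 s, in which the tool goes at most 50 mm and 8.59 degrees, less where a joint would pass 70% of its speed; a pose out of reach is approached as far as the arm can. A call with a gripper value outside its range is refused whole. The fingers move at their own pace and stop on an object; "squeeze" is the grip in N (left out, the last holds). Time passes only in rows, so rows that repeat a pose let the fingers close, or fill a call up. It gives the time, the measured TCP pose, the force and the opening at its end, in the units of the state.
- bot.sense(): the state, without advancing time (a new reading comes with each control period).
- bot.grab_frame(name): name is "scene" or "top"; returns a dict with "img" (400x640x3 uint8, red, green, blue), "intrinsics" (3x3 intrinsics, pixels), "extrinsics" (4x4, takes a point from world to camera coordinates). Camera axes: x right, y up, looking along -z (the intrinsics and any distortion apply to the point x, -y, -z); pixel columns grow to the right and rows downward; lengths in m; the calibration is good to about 2 mm. A picture is of the moment at which its call begins. There is no depth.
- bot.finish_job(): hands the job in, once; it reports no verdict.
The state is a dict: "time": time; "joint_pos": joint angles; "joint_vel": joint speeds; "joint_torque": joint torques, N m; "ee_pos": TCP position; "tool_rot": TCP orientation; "contact_force": force on the tool from outside, world axes, zero at the start; "wrist_torque": the same for the moment, N m; "gripper_width": finger opening in m.
Only numpy, scipy, OpenCV 4.12 (cv2) and the standard library are available. Lean on these libraries where they do the work, as an engineer would, in place of code of your own. Each camera call takes 0.05 s, during which the arm holds its last target. There are 200 camera calls.

TASK

The end panel of the half-built spice shelf has been glued and dowelled to its base board, but it leans in over the board. Pick up the small triangular carpenter's square and press it into the inside corner, its fence flat down on the base board and its upright edge against the panel, so that the panel is pushed back upright and both faces touch along their length (do not push it out past upright). Finish while still holding the square there, pressed down and against the panel, and leave everything else on the worktop alone.

Things in the scene. Friction and masses are not known exactly. Their poses are not given: they have to be found in the camera images.
- shelf_base: Pale wooden base board, 110 x 220 x 16 mm, on a dark 3 mm non-slip mat (140 x 250 mm); it does not move. Origin on the worktop under its centre; y runs along its length towards the glued end panel, x across it, z up. Its top face is 19 mm above the worktop. Two 8 mm dowels, 14 mm tall, stand at its other end (y = -102 mm, x = -30 and 30 mm).
- corner (a point): Middle of the inside corner line where the end panel's inner face meets the base board's top face, 94 mm along the board's +y from its centre and 19 mm above the worktop. Axes as shelf_base. The inner face's foot stays on this line while the panel leans, so a square that is fully home has its heel on it.
- panel_top (a point): Pale wooden end panel standing on the +y end of the base board: 110 mm wide (along the board's x), 16 mm thick, 108 mm tall (its top is 127 mm above the worktop when upright). This point is the middle of the top edge of its inner face, 108 mm from the corner line that it leans about. z up along its inner face, y out of the shelf.
- end_panel (a joint): Lean of the end panel about the corner line, rad: 0 = square to the board, positive = leaning in over it. Starts at 0.07 to 0.13 (top edge 8 to 14 mm in). Tight dowels pull it towards 0.10, with friction: holding it upright takes about 3 to 6 N at its top edge; let go, it springs back. It can be pushed out past square (negative): avoid that.
- square_grip (a point): Where to grip the carpenter's square: mid-thickness of its plate, 55 mm above the fence's underside, 36 mm behind the upright edge; the plate is solid from that edge to 24 mm behind this point. Axes: y along the fence towards the upright edge (the side that goes against the panel), x across the plate (close the fingers along x), z up.
- square_heel (a point): The square's heel: the lower outer corner where the fence's underside meets the upright edge, in the middle of its thickness; 36 mm along the square's +y from square_grip and 55 mm below it. Axes as square_grip.
- square: Loose carpenter's square, about 160 g: a right-angled triangular aluminium plate 8 mm thick, legs about 120 mm (upright edge 116 mm tall), window near the thin end, standing upright on a fence 24 mm wide, 120 mm long, 7 mm high. The fence's end is flush with the plate's upright edge. Origin in the middle of the fence's underside, 60 mm behind the heel. Axes as square_grip.
- glue_bottle: White wood-glue bottle with a grey nozzle, 52 mm across, 152 mm tall; origin under its centre. Leave it alone.
- spare_panel: Second end panel, 110 x 108 x 16 mm, lying on the top board; origin under its centre. Leave it alone.
- top_board: The shelf's top board, 110 x 220 x 16 mm, lying flat on the worktop; origin under its centre. Leave it alone.
- egg_timer: Kitchen timer with a red upper half, 62 mm across, 59 mm tall; origin under its centre. Leave it alone.
There are look-alikes about, which are no part of the job. Of the things that look like the square, the larger one is meant.

How it is judged (in metres and radians):
On the way, in this order (a step that is already met when the one before it is completed fails the run):
1. the square has been lifted clear of the worktop (height (world z) of square_heel above 0.015 m and contact force between the fingers and square above 1 N), for 0.1 s.
2. the square's fence is down on the base board and its upright edge touches the panel (contact force between square and shelf_base above 0.5 N and contact force between square and end_panel above 0.5 N), for 0.1 s.
At the end, for the whole second after the job is handed in: The gripper still holds the square in the corner: panel within 0.02 rad of upright, heel within 3 mm of the corner line, square within 0.025 rad of plumb and 0.08 rad of the board's direction, pressing on the board (over 2.2 N) and on the panel (over 2 N), still (value of joint end_panel between -0.02 and 0.02 rad and contact force between square and shelf_base above 2.2 N and contact force between square and end_panel above 2 N and contact force between the fingers and square above 2 N and y of square_heel in the frame of corner between -0.003 and 0.003 m and z of square_heel in the frame of corner between -0.003 and 0.003 m and x of square_heel in the frame of corner between -0.045 and 0.045 m and angle between the z axis of square and the z axis of shelf_base, either way round below 0.025 rad and angle between the y axis of square and the y axis of shelf_base, either way round below 0.08 rad and linear speed of square below 0.01 m/s); the arm keeps its last pose, push and grip.
It fails at once if the panel is pushed out past upright by more than 0.05 rad (value of joint end_panel below -0.05 rad).
It fails at once if the glue bottle, the timer, the spare panel or the top board is shifted by more than 20 mm (distance of any of glue_bottle, spare_panel, top_board, egg_timer from where it was at the start of the episode above 0.02 m).
It also fails if it takes over 42 s, if anything falls off the work surface, if the arm or the gripper's body presses on something with over 40 N, if the wrist force passes 120 N, or if a joint passes its speed limit or range.

## Working session

There is one attempt and no reset: what is moved stays moved. The work goes in short steps, Python scripts to look and compute and a tool call to move; the robot and the scene stay as the last step left them, time stands still between calls to the robot, and variables do not carry over. Pictures are saved under pics/ and viewed, about 8 in all and at most 12, crops included, and the job is handed in when it is done.

Besides the shell and the picture viewer there is one more tool, called after "Emit:" as name(argument=value, ...), one argument or row to a line, values as JSON. arm_command: Moves the arm, as the interface text tells. Its arguments: {"type":"object","properties":{"moves":{"type":"array","items":{"type":"object","properties":{"fingers":{"type":"number"},"x":{"type":"number"},"y":{"type":"number"},"z":{"type":"number"},"turn":{"type":"number"}}}},"squeeze":{"type":"number"}},"required":["moves"]}

```bash
mkdir -p pics; ls
cat > h.py <<'E'
import numpy as np, cv2, json
from plant import bot
def grab(n):
    f=bot.grab_frame(n); return f["img"],np.array(f["intrinsics"]),np.array(f["extrinsics"])
def ray(K,E,uv):
    p=np.linalg.inv(K)@np.array([uv[0],uv[1],1.]); d=np.array([p[0],-p[1],-p[2]])
    R=E[:3,:3]; c=-R.T@E[:3,3]; return c,R.T@d
def onz(K,E,uv,z):
    c,d=ray(K,E,uv); return c+d*(z-c[2])/d[2]
def proj(K,E,P):
    q=E[:3,:3]@np.array(P)+E[:3,3]; q=K@np.array([q[0],-q[1],-q[2]]); return q[:2]/q[2]
E
python3 - <<'E'
from h import *
for n in("top","scene"):
    i,K,E=grab(n); cv2.imwrite(f"pics/{n}0.png",i[...,::-1]); np.savez(n+"0.npz",i=i,K=K,E=E); print(n,K.round(1).tolist(),E.round(3).tolist())
s=bot.sense();print(s)
E
```

```text
pics
top [[371.4, 0.0, 308.8], [0.0, 371.4, 201.9], [0.0, 0.0, 1.0]] [[-0.027, -1.0, -0.007, -0.043], [0.997, -0.028, 0.078, -0.513], [-0.078, -0.005, 0.997, -1.112], [0.0, 0.0, 0.0, 1.0]]
scene [[446.3, 0.0, 315.2], [0.0, 446.3, 201.2], [0.0, 0.0, 1.0]] [[-0.909, -0.417, -0.005, 0.426], [0.245, -0.543, 0.803, -0.225], [-0.338, 0.729, 0.596, -0.862], [0.0, 0.0, 0.0, 1.0]]
{'time': 0.1, 'joint_pos': array([-7.41270859e+01,  6.67202152e+00,  8.26318591e+01,  5.31957983e-04,
        9.07592087e+01, -2.16453817e+00]), 'joint_vel': array([ 0.0299764 , -0.08322011, -0.16587937,  0.06121382,  0.09219522,
        0.00662749]), 'joint_torque': array([ 2.00242750e-03, -7.33665776e+01, -6.33788610e+01, -6.80154744e-05,
        5.22861941e-03,  7.63482035e-05]), 'ee_pos': array([ 0.20896391, -0.64164776,  0.23062906]), 'tool_rot': array([[ 9.50854290e-01,  3.09638552e-01, -2.92230590e-04],
       [ 3.09638686e-01, -9.50853699e-01,  1.06167032e-03],
       [ 5.08655244e-05, -1.09997968e-03, -9.99999394e-01]]), 'contact_force': array([ 0.36537693, -0.17302395,  0.33707433]), 'wrist_torque': array([0.03608204, 0.01519677, 0.01293627]), 'gripper_width': 0.08534444047202396}
```

View pics/top0.png

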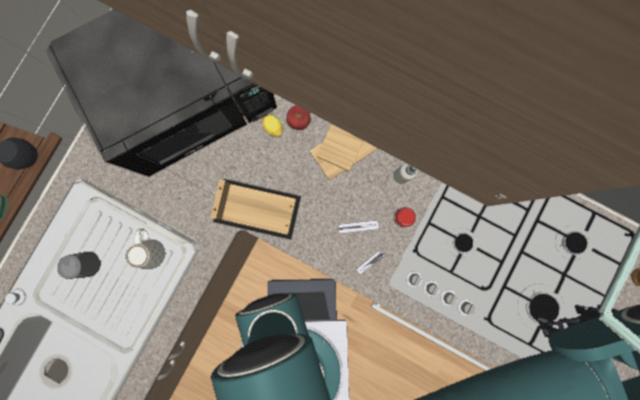

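View pics/scene0.png

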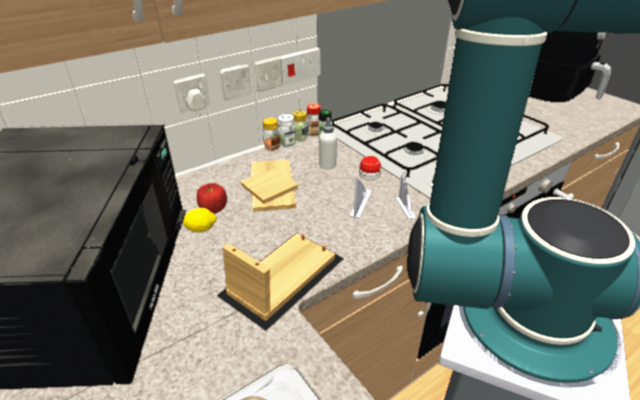

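Candidates for the square: A at top (358,227) / scene (360,197), longer; B at top (370,262) / scene (405,195), shorter. By the description A, the larger, is meant. I'll check it in a close crop.

Run:
```python
from h import *
t=np.load("top0.npz")["i"]; s=np.load("scene0.npz")["i"]
def c(i,x0,y0,x1,y1,f): return cv2.resize(i[y0:y1,x0:x1],None,fx=f,fy=f,interpolation=cv2.INTER_CUBIC)
a=c(t,325,205,425,280,4);b=c(s,335,150,435,225,4);d=c(t,205,175,305,245,4);e=c(s,215,225,345,325,3)
H=np.zeros((600,800,3),np.uint8)
for im,(y,x) in((a,(0,0)),(b,(0,400)),(d,(300,0)),(e,(300,400))):
    im=im[:300,:400];H[y:y+im.shape[0],x:x+im.shape[1]]=im
cv2.imwrite("pics/crop.png",H[...,::-1])
```

```text
(no output)
```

View pics/crop.png

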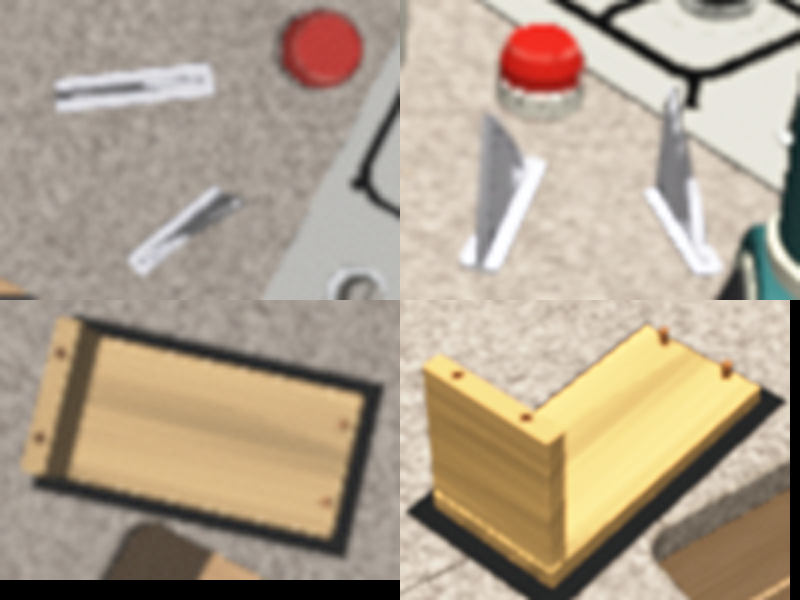

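The crop confirms it. A's fence runs about (339,229) to (378,224) in top, roughly 120 mm long, with the upright edge at its left (+y) end. B is about 95 mm long. The panel is at the board's left end, around (220,200) in top.

Run:
```python
from h import *
d=np.load("top0.npz");i,K,E=d["i"],d["K"],d["E"]
F=8
def up(x0,y0,x1,y1): return cv2.resize(i[y0:y1,x0:x1],None,fx=F,fy=F,interpolation=cv2.INTER_CUBIC)
def big(m):
    cs,_=cv2.findContours(m.astype(np.uint8),cv2.RETR_EXTERNAL,cv2.CHAIN_APPROX_NONE); return max(cs,key=cv2.contourArea)
def px(c,x0,y0): return (np.array(c,float).reshape(-1,2)+.5)/F-.5+[x0,y0]
# square fence
x0,y0=330,210;u=up(x0,y0,390,245)
hsv=cv2.cvtColor(u,cv2.COLOR_RGB2HSV)
for th in(195,210):
    m=(u.min(2)>th);m=cv2.morphologyEx(m.astype(np.uint8),cv2.MORPH_CLOSE,np.ones((25,25)))
    c=big(m); W=np.array([onz(K,E,p,.007)[:2] for p in px(c,x0,y0)],np.float32)
    r=cv2.minAreaRect(W*1000); print("fence",th,np.round(r[0],1),np.round(r[1],1),round(r[2],1)); print(cv2.boxPoints(r).round(1).tolist())
# mat+shelf
x0,y0=200,170;u=up(x0,y0,312,246)
g=u.max(2); m=g<75; c=big(cv2.morphologyEx(m.astype(np.uint8),cv2.MORPH_CLOSE,np.ones((9,9))))
h=cv2.convexHull(c); a=cv2.approxPolyDP(h,14,True); p=px(a,x0,y0)
for q in p: print("mat",q.round(1),onz(K,E,q,.003)[:2].round(4))
hsv=cv2.cvtColor(u,cv2.COLOR_RGB2HSV); m=(hsv[...,2]>120)&(hsv[...,1]>60)
c=big(m);a=cv2.approxPolyDP(cv2.convexHull(c),12,True);p=px(a,x0,y0)
for q in p: print("wood",q.round(1),onz(K,E,q,.019)[:2].round(4),onz(K,E,q,.127)[:2].round(4))
print("cam",-E[:3,:3].T@E[:3,3])
```

```text
fence 195 [ 433.2 -206.3] [ 25.6 120.7] 4.9
[[415.29998779296875, -147.3000030517578], [425.6000061035156, -267.5], [451.1000061035156, -265.29998779296875], [440.79998779296875, -145.10000610351562]]
fence 210 [ 433.3 -206.1] [ 23.1 117.7] 4.9
[[416.70001220703125, -148.39999389648438], [426.79998779296875, -265.70001220703125], [449.79998779296875, -263.79998779296875], [439.70001220703125, -146.39999389648438]]
mat [225.8 180.1] [0.5881 0.1992]
mat [299.6 196.2] [ 0.5313 -0.0291]
mat [290.4 237.8] [0.4037 0.0022]
mat [213.9 221.1] [0.4616 0.2372]
wood [229.3 184.6] [0.5716 0.1849] [0.5575 0.1612]
wood [294.7 198.3] [ 0.5237 -0.0145] [ 0.5141 -0.0191]
wood [286.9 233.6] [0.4171 0.0116] [0.4178 0.0045]
wood [222.1 219.1] [0.4665 0.2081] [0.4624 0.1822]
cam [ 0.42360349 -0.0629886   1.1485442 ]
```

Emit:
arm_command(
  moves=[
    {"x": 22, "y": 45, "turn": 7.7, "fingers": 60},
    {"x": 45, "y": 90, "turn": 15.4, "fingers": 60},
    {"x": 67, "y": 135, "turn": 23.1, "fingers": 60},
    {"x": 89, "y": 180, "turn": 30.8, "fingers": 60},
    {"x": 112, "y": 225, "turn": 38.5, "fingers": 60},
    {"x": 134, "y": 270, "turn": 46.2, "fingers": 60},
    {"x": 156, "y": 315, "turn": 53.9, "fingers": 60},
    {"x": 178, "y": 360, "turn": 61.6, "fingers": 60},
    {"x": 200, "y": 405, "turn": 69.3, "fingers": 60},
    {"x": 223, "y": 451, "turn": 77, "fingers": 60},
  ],
  squeeze=100,
)

```text
validation failed for argument at $.mo...
```

Run:
```python
from h import *
i,K,E=grab("scene"); cv2.imwrite("pics/s1.png",i[...,::-1])
s=bot.sense();print(s["time"],s["ee_pos"],s["tool_rot"],s["joint_pos"],s["gripper_width"],s["contact_force"])
```

```text
0.15 [ 0.20894903 -0.64168809  0.23073538] [[ 9.50855672e-01  3.09634344e-01 -2.54505638e-04]
 [ 3.09634447e-01 -9.50855267e-01  8.78348069e-04]
 [ 2.99687016e-05 -9.13985956e-04 -9.99999582e-01]] [-7.41288973e+01  6.66796280e+00  8.26264559e+01 -2.63483271e-04
  9.07579763e+01 -2.16610336e+00] 0.08539411253939774 [-0.58124363 -0.55608248  0.33812659]
```

View pics/s1.png

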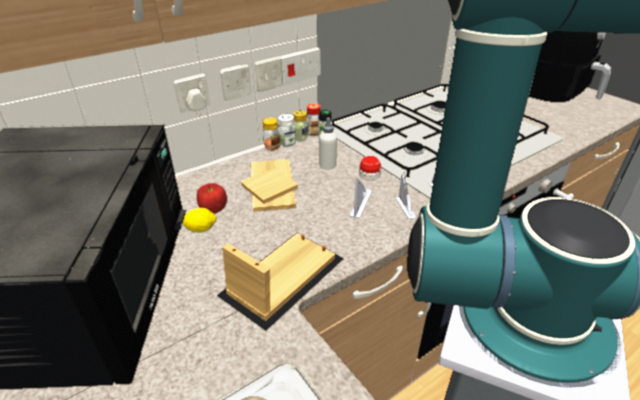

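The move was refused, so the picture is unchanged. The likely cause is that every row must have all five keys, so I'll add z.

Emit:
arm_command(
  moves=[
    {"x": 22, "y": 45, "z": 0, "turn": 7.7, "fingers": 60},
    {"x": 45, "y": 90, "z": 0, "turn": 15.4, "fingers": 60},
    {"x": 67, "y": 135, "z": 0, "turn": 23.1, "fingers": 60},
    {"x": 89, "y": 180, "z": 0, "turn": 30.8, "fingers": 60},
    {"x": 112, "y": 225, "z": 0, "turn": 38.5, "fingers": 60},
    {"x": 134, "y": 270, "z": 0, "turn": 46.2, "fingers": 60},
    {"x": 156, "y": 315, "z": 0, "turn": 53.9, "fingers": 60},
    {"x": 178, "y": 360, "z": 0, "turn": 61.6, "fingers": 60},
    {"x": 200, "y": 405, "z": 0, "turn": 69.3, "fingers": 60},
    {"x": 223, "y": 451, "z": 0, "turn": 77, "fingers": 60},
  ],
  squeeze=100,
)

```text
time: 1.15
ee_pos: [0.4309, -0.1917, 0.2314]
tool_rot: [[-0.093, 0.996, 0.0], [0.996, 0.093, -0.0], [-0.0, 0.0, -1.0]]
contact_force: [1.3, -1.2, -0.2]
gripper_width: 0.0599
```

Run:
```python
from h import *
i,K,E=grab("scene")
o=np.array([.4333,-.2062]);yd=np.array([-.0855,.9963]);xd=np.array([.9963,.0855])
def dr(im,P,col):
    for k in range(len(P)):
        a,b=proj(K,E,P[k]),proj(K,E,P[(k+1)%len(P)])
        cv2.line(im,*[tuple(int(round(((v+.5)*4-.5)*1)) for v in q) for q in(a,b)],col,1)
I=cv2.resize(i,None,fx=4,fy=4,interpolation=cv2.INTER_CUBIC)
f=[np.r_[o+a*xd*.012+b*yd*.06,.007] for a,b in((1,1),(1,-1),(-1,-1),(-1,1))]
dr(I,f,(255,0,0))
h=o+yd*.06; dr(I,[np.r_[h,.0],np.r_[h,.116]],(0,255,0)); g=o+yd*.016; dr(I,[np.r_[g,.04],np.r_[g,.07]],(0,0,255))
c=np.array([.4967,.105]);by=np.array([.2394,.9709]);bx=np.array([.9709,-.2394])
dr(I,[np.r_[c+a*bx*.055+b*by,.019] for a,b in((1,.094),(1,-.11),(-1,-.11),(-1,.094))],(255,0,0))
for l in(.07,.13): dr(I,[np.r_[c+a*bx*.055+by*(.094-.108*np.sin(l)),.019+.108*np.cos(l)] for a in(1,-1)],(0,255,0))
H=np.hstack([I[560:960,1320:1720],I[880:1280,880:1280]]);cv2.imwrite("pics/s2.png",H[...,::-1])
```

```text
(no output)
```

View pics/s2.png

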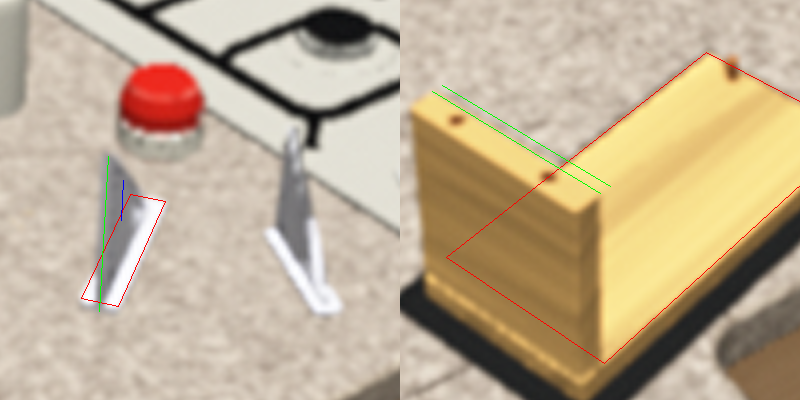

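The overlay agrees: the fence outline fits the square at scene (360,197), and the drawn panel top falls on the real one (lean about 0.07). Next, descend, close and lift slightly.

Emit:
arm_command(
  moves=[
    {"x": 0, "y": 0, "z": -40, "turn": -0.4, "fingers": 60},
    {"x": 0, "y": 0, "z": -80, "turn": -0.4, "fingers": 60},
    {"x": 0, "y": 0, "z": -120, "turn": -0.4, "fingers": 60},
    {"x": 0, "y": 0, "z": -145, "turn": -0.4, "fingers": 60},
    {"x": 0, "y": 0, "z": -165, "turn": -0.4, "fingers": 60},
    {"x": 0, "y": 0, "z": -180, "turn": -0.4, "fingers": 60},
    {"x": 0, "y": 0, "z": -190, "turn": -0.4, "fingers": 60},
    {"x": 0, "y": 0, "z": -190, "turn": -0.4, "fingers": 60},
    {"x": 0, "y": 0, "z": -190, "turn": -0.4, "fingers": 30},
    {"x": 0, "y": 0, "z": -190, "turn": -0.4, "fingers": 20},
  ],
)

```text
time: 2.2
ee_pos: [0.4311, -0.1939, 0.0424]
tool_rot: [[-0.081, 0.997, 0.001], [0.997, 0.081, -0.001], [-0.001, 0.001, -1.0]]
contact_force: [0.3, -0.2, 0.6]
gripper_width: 0.0316
```

Emit:
arm_command(
  moves=[
    {"x": 0, "y": 0, "z": 0, "turn": 0, "fingers": 16},
    {"x": 0, "y": 0, "z": 0, "turn": 0, "fingers": 12},
    {"x": 0, "y": 0, "z": 0, "turn": 0, "fingers": 9},
    {"x": 0, "y": 0, "z": 0, "turn": 0, "fingers": 6},
    {"x": 0, "y": 0, "z": 0, "turn": 0, "fingers": 2},
    {"x": 0, "y": 0, "z": 0, "turn": 0, "fingers": 0},
    {"x": 0, "y": 0, "z": 0, "turn": 0, "fingers": 0},
    {"x": 0, "y": 0, "z": 0, "turn": 0, "fingers": 0},
    {"x": 0, "y": 0, "z": 0, "turn": 0, "fingers": 0},
    {"x": 0, "y": 0, "z": 0, "turn": 0, "fingers": 0},
  ],
  squeeze=100,
)

```text
time: 3.2
ee_pos: [0.4308, -0.1937, 0.0416]
tool_rot: [[-0.081, 0.997, 0.0], [0.997, 0.081, -0.0], [-0.0, 0.0, -1.0]]
contact_force: [0.5, -0.6, 5.6]
gripper_width: 0.0066
```

Emit:
arm_command(
  moves=[
    {"x": 0, "y": 0, "z": 5, "turn": 0, "fingers": 0},
    {"x": 0, "y": 0, "z": 15, "turn": 0, "fingers": 0},
    {"x": 0, "y": 0, "z": 30, "turn": 0, "fingers": 0},
    {"x": 0, "y": 0, "z": 45, "turn": 0, "fingers": 0},
    {"x": 0, "y": 0, "z": 60, "turn": 0, "fingers": 0},
    {"x": 0, "y": 0, "z": 70, "turn": 0, "fingers": 0},
    {"x": 0, "y": 0, "z": 80, "turn": 0, "fingers": 0},
    {"x": 0, "y": 0, "z": 80, "turn": 0, "fingers": 0},
    {"x": 0, "y": 0, "z": 80, "turn": 0, "fingers": 0},
    {"x": 0, "y": 0, "z": 80, "turn": 0, "fingers": 0},
  ],
)

```text
time: 4.2
ee_pos: [0.4303, -0.1935, 0.1206]
tool_rot: [[-0.081, 0.997, -0.001], [0.997, 0.081, 0.0], [0.001, -0.001, -1.0]]
contact_force: [-0.2, 0.3, -1.4]
gripper_width: 0.0067
```

Run:
```python
from h import *
i,K,E=grab("scene"); t,_,_=grab("top")
c=lambda i,x0,y0,x1,y1:cv2.resize(i[y0:y1,x0:x1],None,fx=4,fy=4,interpolation=cv2.INTER_CUBIC)
H=np.hstack([c(i,310,100,410,240),c(t,310,180,410,320)]);cv2.imwrite("pics/s3.png",H[...,::-1])
```

```text
(no output)
```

View pics/s3.png

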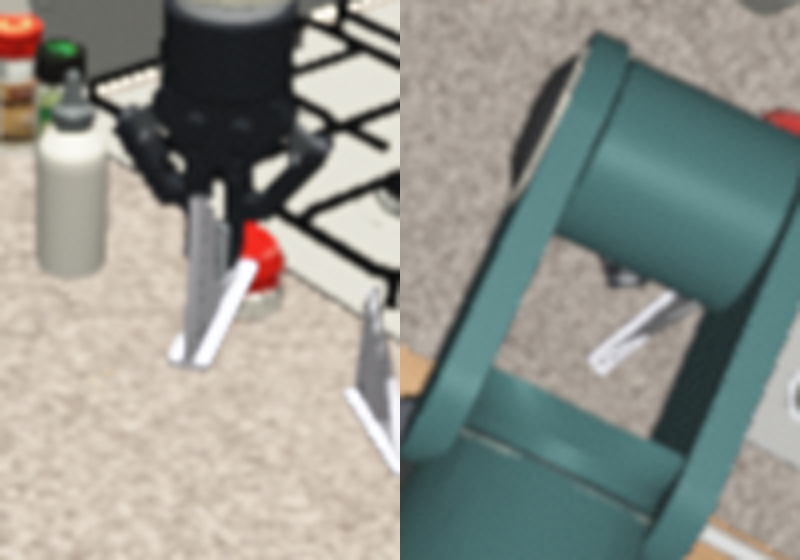

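The square hangs upright between the pads, with its heel near scene (358,191). Next, carry it over the board, about 35 mm short of the panel.

Emit:
arm_command(
  moves=[
    {"x": 4, "y": 15, "z": 0, "turn": -1, "fingers": 0},
    {"x": 12, "y": 50, "z": 0, "turn": -3, "fingers": 0},
    {"x": 21, "y": 95, "z": 0, "turn": -6, "fingers": 0},
    {"x": 32, "y": 140, "z": 0, "turn": -9, "fingers": 0},
    {"x": 42, "y": 185, "z": 0, "turn": -12, "fingers": 0},
    {"x": 52, "y": 230, "z": 0, "turn": -15, "fingers": 0},
    {"x": 60, "y": 270, "z": 0, "turn": -17, "fingers": 0},
    {"x": 66, "y": 295, "z": 0, "turn": -18.5, "fingers": 0},
    {"x": 69, "y": 310, "z": 0, "turn": -18.5, "fingers": 0},
    {"x": 69, "y": 310, "z": 0, "turn": -18.5, "fingers": 0},
  ],
)

```text
time: 5.3
ee_pos: [0.4996, 0.1174, 0.1209]
tool_rot: [[0.237, 0.971, -0.001], [0.971, -0.237, -0.0], [-0.0, -0.001, -1.0]]
contact_force: [-0.2, -0.1, -1.4]
gripper_width: 0.0069
```

Emit:
arm_command(
  moves=[
    {"x": 0, "y": 0, "z": -10, "turn": 0, "fingers": 0},
    {"x": 0, "y": 0, "z": -20, "turn": 0, "fingers": 0},
    {"x": 0, "y": 0, "z": -30, "turn": 0, "fingers": 0},
    {"x": 0, "y": 0, "z": -40, "turn": 0, "fingers": 0},
    {"x": 0, "y": 0, "z": -48, "turn": 0, "fingers": 0},
    {"x": 0, "y": 0, "z": -52, "turn": 0, "fingers": 0},
    {"x": 0, "y": 0, "z": -54, "turn": 0, "fingers": 0},
    {"x": 0, "y": 0, "z": -54, "turn": 0, "fingers": 0},
    {"x": 0, "y": 0, "z": -54, "turn": 0, "fingers": 0},
    {"x": 0, "y": 0, "z": -54, "turn": 0, "fingers": 0},
  ],
)

```text
time: 6.3
ee_pos: [0.4998, 0.1164, 0.0677]
tool_rot: [[0.24, 0.971, 0.001], [0.971, -0.24, 0.0], [0.0, 0.001, -1.0]]
contact_force: [-0.9, -0.6, -1.5]
gripper_width: 0.0064
```

Run:
```python
from h import *
print({k:np.round(v,3) for k,v in bot.sense().items() if k in("time","ee_pos","contact_force","wrist_torque","joint_pos")})
i,K,E=grab("scene"); t,K2,E2=grab("top")
c=lambda i,x0,y0,x1,y1:cv2.resize(i[y0:y1,x0:x1],None,fx=4,fy=4,interpolation=cv2.INTER_CUBIC)
H=np.hstack([c(i,220,180,320,320),c(t,205,130,305,270)]);cv2.imwrite("pics/s4.png",H[...,::-1])
```

```text
{'time': np.float64(6.3), 'joint_pos': array([ 10.266,  -8.44 , 113.021,  -0.   ,  75.386,  24.124]), 'ee_pos': array([0.5  , 0.116, 0.068]), 'contact_force': array([-0.881, -0.645, -1.503]), 'wrist_torque': array([ 0.003,  0.007, -0.008])}
```

View pics/s4.png

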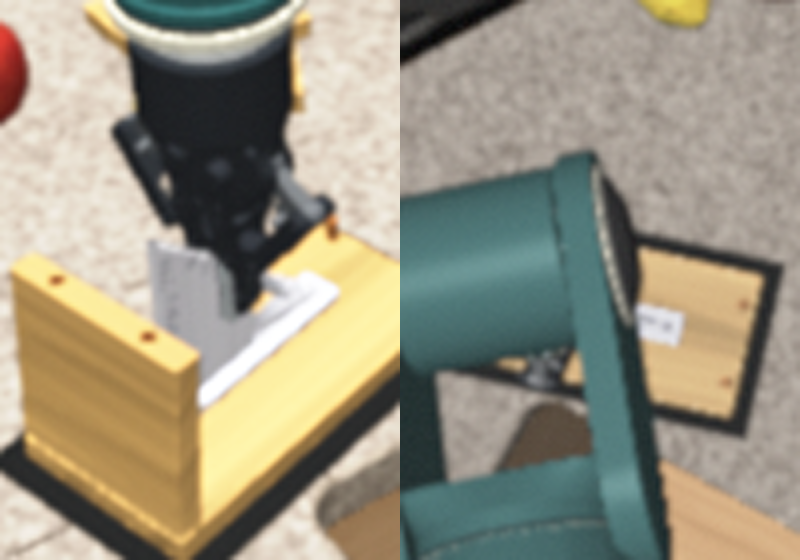

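The square is in line with the board, heel about 35 mm short of the panel and about 7 mm above the board. Lower it to touch.

Emit:
arm_command(
  moves=[
    {"x": 0, "y": 0, "z": -2, "turn": 0, "fingers": 0},
    {"x": 0, "y": 0, "z": -4, "turn": 0, "fingers": 0},
    {"x": 0, "y": 0, "z": -5, "turn": 0, "fingers": 0},
    {"x": 0, "y": 0, "z": -6, "turn": 0, "fingers": 0},
    {"x": 0, "y": 0, "z": -6.5, "turn": 0, "fingers": 0},
    {"x": 0, "y": 0, "z": -7, "turn": 0, "fingers": 0},
    {"x": 0, "y": 0, "z": -7, "turn": 0, "fingers": 0},
    {"x": 0, "y": 0, "z": -7, "turn": 0, "fingers": 0},
    {"x": 0, "y": 0, "z": -7, "turn": 0, "fingers": 0},
    {"x": 0, "y": 0, "z": -7, "turn": 0, "fingers": 0},
  ],
)

```text
time: 7.4
ee_pos: [0.4997, 0.1163, 0.0605]
tool_rot: [[0.24, 0.971, 0.0], [0.971, -0.24, 0.0], [0.0, 0.0, -1.0]]
contact_force: [-1.9, -1.7, 5.2]
gripper_width: 0.0066
```

Emit:
arm_command(
  moves=[
    {"x": 0.5, "y": 2, "z": 0.3, "turn": 0, "fingers": 0},
    {"x": 1.2, "y": 5, "z": 0.3, "turn": 0, "fingers": 0},
    {"x": 2, "y": 8, "z": 0.3, "turn": 0, "fingers": 0},
    {"x": 2.7, "y": 11, "z": 0.3, "turn": 0, "fingers": 0},
    {"x": 3.5, "y": 14, "z": 0.3, "turn": 0, "fingers": 0},
    {"x": 4.2, "y": 17, "z": 0.3, "turn": 0, "fingers": 0},
    {"x": 5, "y": 20, "z": 0.3, "turn": 0, "fingers": 0},
    {"x": 5.5, "y": 22, "z": 0.3, "turn": 0, "fingers": 0},
    {"x": 5.5, "y": 22, "z": 0.3, "turn": 0, "fingers": 0},
    {"x": 5.5, "y": 22, "z": 0.3, "turn": 0, "fingers": 0},
  ],
)

```text
time: 8.4
ee_pos: [0.5051, 0.1386, 0.0606]
tool_rot: [[0.239, 0.971, 0.0], [0.971, -0.239, 0.0], [0.0, -0.0, -1.0]]
contact_force: [0.4, 0.9, 0.3]
gripper_width: 0.0065
```

Emit:
arm_command(
  moves=[
    {"x": 0.2, "y": 1, "z": 0, "turn": 0, "fingers": 0},
    {"x": 0.5, "y": 2, "z": 0, "turn": 0, "fingers": 0},
    {"x": 0.7, "y": 3, "z": 0, "turn": 0, "fingers": 0},
    {"x": 1, "y": 4, "z": 0, "turn": 0, "fingers": 0},
    {"x": 1.2, "y": 5, "z": 0, "turn": 0, "fingers": 0},
    {"x": 1.5, "y": 6, "z": 0, "turn": 0, "fingers": 0},
    {"x": 1.7, "y": 7, "z": 0, "turn": 0, "fingers": 0},
    {"x": 1.7, "y": 7, "z": 0, "turn": 0, "fingers": 0},
    {"x": 1.7, "y": 7, "z": 0, "turn": 0, "fingers": 0},
    {"x": 1.7, "y": 7, "z": 0, "turn": 0, "fingers": 0},
  ],
)

```text
time: 9.4
ee_pos: [0.5068, 0.1454, 0.0606]
tool_rot: [[0.24, 0.971, 0.0], [0.971, -0.24, 0.0], [0.0, 0.0, -1.0]]
contact_force: [-1.5, -2.6, 1.2]
gripper_width: 0.0064
```

Emit:
arm_command(
  moves=[
    {"x": 0.2, "y": 0.5, "z": 0, "turn": 0, "fingers": 0},
    {"x": 0.2, "y": 1, "z": 0, "turn": 0, "fingers": 0},
    {"x": 0.4, "y": 1.5, "z": 0, "turn": 0, "fingers": 0},
    {"x": 0.5, "y": 2, "z": 0, "turn": 0, "fingers": 0},
    {"x": 0.5, "y": 2, "z": 0, "turn": 0, "fingers": 0},
    {"x": 0.5, "y": 2, "z": 0, "turn": 0, "fingers": 0},
    {"x": 0.5, "y": 2, "z": 0, "turn": 0, "fingers": 0},
    {"x": 0.5, "y": 2, "z": 0, "turn": 0, "fingers": 0},
    {"x": 0.5, "y": 2, "z": 0, "turn": 0, "fingers": 0},
    {"x": 0.5, "y": 2, "z": 0, "turn": 0, "fingers": 0},
  ],
)

```text
time: 10.4
ee_pos: [0.5073, 0.1472, 0.0606]
tool_rot: [[0.24, 0.971, 0.0], [0.971, -0.24, -0.0], [-0.0, 0.0, -1.0]]
contact_force: [-1.5, -5.5, 3.1]
gripper_width: 0.0066
```

```bash
cat > look.py <<'E'
from h import *
import sys
print({k:np.round(v,4).tolist() for k,v in bot.sense().items() if k in("time","ee_pos","contact_force","wrist_torque")})
i,K,E=grab("scene")
I=cv2.resize(i[210:310,215:325],None,fx=6,fy=6,interpolation=cv2.INTER_CUBIC);cv2.imwrite(sys.argv[1],I[...,::-1])
E
python3 look.py pics/s5.png
```

```text
{'time': 10.4, 'ee_pos': [0.5073, 0.1472, 0.0606], 'contact_force': [-1.4646, -5.4784, 3.0788], 'wrist_torque': [-0.6493, 0.1329, -0.0433]}
```

View pics/s5.png

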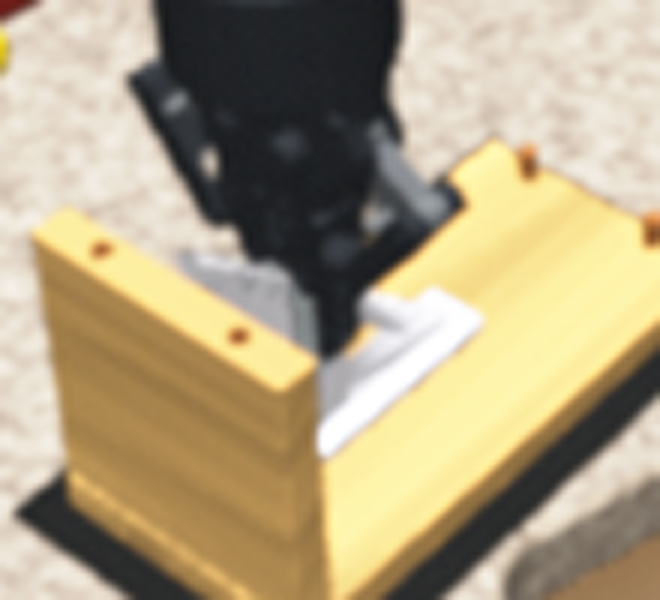

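The square now touches the board and the panel. Keep sliding in small steps with a bit more down-pressure.

Emit:
arm_command(
  moves=[
    {"x": 0.1, "y": 0.5, "z": -0.2, "turn": 0, "fingers": 0},
    {"x": 0.2, "y": 1, "z": -0.3, "turn": 0, "fingers": 0},
    {"x": 0.4, "y": 1.5, "z": -0.3, "turn": 0, "fingers": 0},
    {"x": 0.5, "y": 2, "z": -0.3, "turn": 0, "fingers": 0},
    {"x": 0.6, "y": 2.5, "z": -0.3, "turn": 0, "fingers": 0},
    {"x": 0.7, "y": 3, "z": -0.3, "turn": 0, "fingers": 0},
    {"x": 0.9, "y": 3.5, "z": -0.3, "turn": 0, "fingers": 0},
    {"x": 1, "y": 4, "z": -0.3, "turn": 0, "fingers": 0},
    {"x": 1, "y": 4, "z": -0.3, "turn": 0, "fingers": 0},
    {"x": 1, "y": 4, "z": -0.3, "turn": 0, "fingers": 0},
  ],
)

```text
time: 11.45
ee_pos: [0.5081, 0.15, 0.0607]
tool_rot: [[0.24, 0.971, -0.001], [0.971, -0.24, -0.003], [-0.003, -0.0, -1.0]]
contact_force: [-7.6, -17.9, 11.5]
gripper_width: 0.0065
```

Emit:
arm_command(
  moves=[
    {"x": 0.1, "y": 0.5, "z": 0, "turn": 0, "fingers": 0},
    {"x": 0.2, "y": 1, "z": 0, "turn": 0, "fingers": 0},
    {"x": 0.4, "y": 1.5, "z": 0, "turn": 0, "fingers": 0},
    {"x": 0.5, "y": 2, "z": 0, "turn": 0, "fingers": 0},
    {"x": 0.5, "y": 2, "z": 0, "turn": 0, "fingers": 0},
    {"x": 0.5, "y": 2, "z": 0, "turn": 0, "fingers": 0},
    {"x": 0.5, "y": 2, "z": 0, "turn": 0, "fingers": 0},
    {"x": 0.5, "y": 2, "z": 0, "turn": 0, "fingers": 0},
    {"x": 0.5, "y": 2, "z": 0, "turn": 0, "fingers": 0},
    {"x": 0.5, "y": 2, "z": 0, "turn": 0, "fingers": 0},
  ],
)

```text
time: 12.45
ee_pos: [0.5084, 0.1506, 0.0611]
tool_rot: [[0.24, 0.971, -0.002], [0.971, -0.24, -0.006], [-0.006, -0.0, -1.0]]
contact_force: [-12.7, -31.5, 20.9]
gripper_width: 0.0062
```

Emit:
arm_command(
  moves=[
    {"x": -0.2, "y": -0.6, "z": 0, "turn": 0, "fingers": 0},
    {"x": -0.3, "y": -1.2, "z": 0, "turn": 0, "fingers": 0},
    {"x": -0.4, "y": -1.6, "z": 0, "turn": 0, "fingers": 0},
    {"x": -0.5, "y": -2, "z": 0, "turn": 0, "fingers": 0},
    {"x": -0.5, "y": -2, "z": 0, "turn": 0, "fingers": 0},
    {"x": -0.5, "y": -2, "z": 0, "turn": 0, "fingers": 0},
    {"x": -0.5, "y": -2, "z": 0, "turn": 0, "fingers": 0},
    {"x": -0.5, "y": -2, "z": 0, "turn": 0, "fingers": 0},
    {"x": -0.5, "y": -2, "z": 0, "turn": 0, "fingers": 0},
    {"x": -0.5, "y": -2, "z": 0, "turn": 0, "fingers": 0},
  ],
)

```text
time: 13.45
ee_pos: [0.5081, 0.15, 0.0608]
tool_rot: [[0.24, 0.971, -0.001], [0.971, -0.24, -0.003], [-0.003, 0.0, -1.0]]
contact_force: [-7.8, -17.9, 11.5]
gripper_width: 0.0064
```

```bash
cat > look2.py <<'E'
from h import *
import sys
print({k:np.round(v,4).tolist() for k,v in bot.sense().items() if k in("time","ee_pos","contact_force","wrist_torque","tool_rot")})
i,K,E=grab("scene"); F=7;X,Y=215,212
I=cv2.resize(i[Y:Y+85,X:X+110],None,fx=F,fy=F,interpolation=cv2.INTER_CUBIC)
c=np.array([.4967,.105]);by=np.array([.2394,.9709]);bx=np.array([.9709,-.2394])
for l,col in((0,(0,255,0)),(.07,(255,0,0))):
  for off in(0,.016):
    P=[np.r_[c+a*bx*.055+by*(.094-.108*np.sin(l)+off*np.cos(l)),.019+.108*np.cos(l)+off*np.sin(l)] for a in(1,-1)]
    q=[tuple(int(v) for v in ((proj(K,E,p)-[X,Y]+.5)*F-.5)) for p in P]; cv2.line(I,*q,col,1)
cv2.imwrite(sys.argv[1],I[...,::-1])
E
python3 look2.py pics/s6.png
```

```text
{'time': 13.45, 'ee_pos': [0.5081, 0.15, 0.0608], 'tool_rot': [[0.2398, 0.9708, -0.0006], [0.9708, -0.2398, -0.0029], [-0.0029, 0.0001, -1.0]], 'contact_force': [-7.7702, -17.861, 11.4641], 'wrist_torque': [-2.7138, 1.0748, 0.0167]}
```

View pics/s6.png

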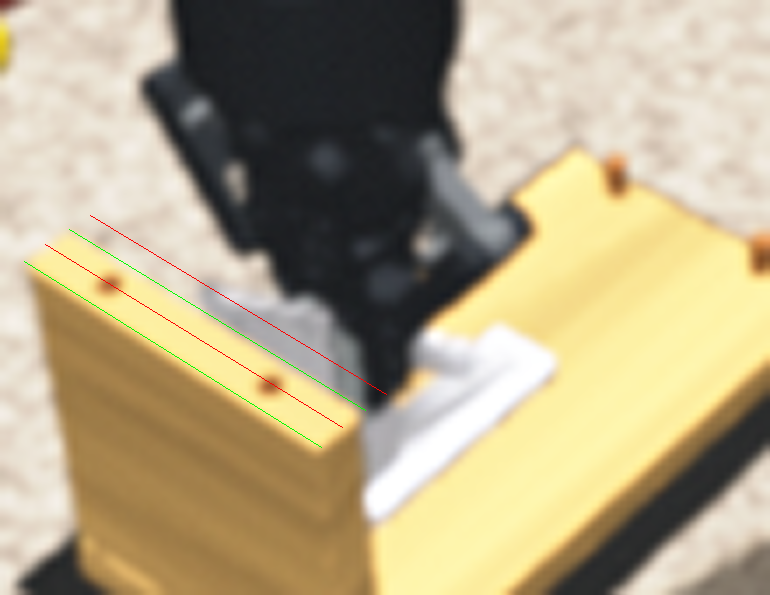

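Emit:
arm_command(
  moves=[
    {"x": -0.1, "y": -0.4, "z": 0, "turn": 0, "fingers": 0},
    {"x": -0.2, "y": -0.8, "z": 0, "turn": 0, "fingers": 0},
    {"x": -0.3, "y": -1, "z": 0, "turn": 0, "fingers": 0},
    {"x": -0.3, "y": -1, "z": 0, "turn": 0, "fingers": 0},
    {"x": -0.3, "y": -1, "z": 0, "turn": 0, "fingers": 0},
    {"x": -0.3, "y": -1, "z": 0, "turn": 0, "fingers": 0},
    {"x": -0.3, "y": -1, "z": 0, "turn": 0, "fingers": 0},
    {"x": -0.3, "y": -1, "z": 0, "turn": 0, "fingers": 0},
    {"x": -0.3, "y": -1, "z": 0, "turn": 0, "fingers": 0},
    {"x": -0.3, "y": -1, "z": 0, "turn": 0, "fingers": 0},
  ],
)

```text
time: 14.5
ee_pos: [0.508, 0.1497, 0.0606]
tool_rot: [[0.24, 0.971, -0.0], [0.971, -0.24, -0.001], [-0.001, 0.0, -1.0]]
contact_force: [-3.3, -10.7, 6.1]
gripper_width: 0.0065
```

```bash
python3 - <<'E'
s=open("look2.py").read().replace('cv2.imwrite(sys','''
h=c+by*.094
for x in(-.012,.012):
  for z in (.019,.026):
    q=[tuple(int(v) for v in ((proj(K,E,np.r_[h+bx*x-by*d,z])-[X,Y]+.5)*F-.5)) for d in(0,.12)]; cv2.line(I,*q,(255,0,255),1)
cv2.imwrite(sys''');open("look3.py","w").write(s)
E
python3 look3.py pics/s7.png
```

```text
{'time': 14.5, 'ee_pos': [0.508, 0.1497, 0.0606], 'tool_rot': [[0.2398, 0.9708, -0.0001], [0.9708, -0.2398, -0.0013], [-0.0013, 0.0002, -1.0]], 'contact_force': [-3.3396, -10.7156, 6.0659], 'wrist_torque': [-1.5244, 0.5302, -0.0354]}
```

View pics/s7.png

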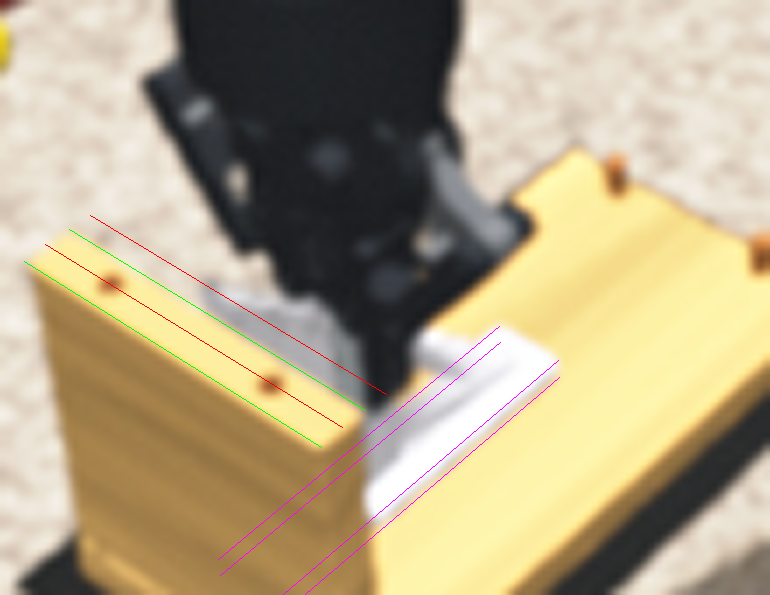

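Run:
```python
from h import *
i,K,E=grab("scene")
def ana(name,I,F,X,Y,x0,x1):
    hsv=cv2.cvtColor(I,cv2.COLOR_RGB2HSV); S=hsv[...,1].astype(float); pts=[]
    for x in np.linspace(x0,x1,50):
        col=int((x-X+.5)*F-.5); s=S[:,col]; lo=int((225-Y)*F); hi=min(int((305-Y)*F),len(s)-1)
        # lowest white pixel; then threshold crossing to wood
        w=[r for r in range(lo,hi) if s[r]<40 and I[r,col].min()>170]
        if not w: continue
        r=max(w)
        k=r
        while k<len(s)-1 and s[k]<60: k+=1
        t=k-1+(60-s[k-1])/(s[k]-s[k-1]+1e-9)
        pts.append([(col+.5)/F-.5+X,(t+.5)/F-.5+Y])
    p=np.array(pts); W=np.array([onz(K,E,q,.019)[:2] for q in p],np.float32)
    l=cv2.fitLine(W,cv2.DIST_HUBER,0,.001,.001).ravel(); v=l[:2]*np.sign(l[1])
    n=np.array([-v[1],v[0]]); res=(W-l[2:])@n
    print(name,len(p),"angle",np.degrees(np.arctan2(-v[0],v[1])).round(2),"rms mm",(res.std()*1e3).round(2),p[0].round(1),p[-1].round(1),"lateral",((W[[0,-1]]-[.4967,.105])@[.9709,-.2394]*1e3).round(1),"along",((W[[0,-1]]-[.4967,.105])@[.2394,.9709]*1e3).round(1))
rd=lambda f:cv2.imread(f)[...,::-1].copy()
ana("s4",rd("pics/s4.png")[:,:400],4,220,180,273,300)
ana("s5",rd("pics/s5.png"),6,215,210,270.5,291)
up=cv2.resize(i[212:297,215:325],None,fx=7,fy=7,interpolation=cv2.INTER_CUBIC)
ana("now",up,7,215,212,270,291)
# board near edge (+? side) for reference: wood/mat edge, z=.019 top edge not distinct -> top view mat right end
```

```text
s4 50 angle 27.88 rms mm 14.13 [272.9 280.7] [299.9 257.6] lateral [-5.8 -5.6] along [ 34.9 -51.4]
s5 50 angle -14.1 rms mm 0.1 [270.4 285.3] [290.9 267.9] lateral [-10.6 -10.8] along [ 47.4 -15.8]
now 50 angle -13.98 rms mm 0.15 [270.  285.9] [291.  267.7] lateral [-11.  -10.7] along [ 49.1 -16.2]
```

The fence edge lies at -14.0° on the board plane, against about -13.9° for the board. It hasn't changed since before the push, so the square is flat and aligned. The panel top is on the "upright" overlay and the forces are steady, so I'm handing in.

```bash
python3 -c "
from plant import bot
s=bot.sense();print(s['time'],s['contact_force'],s['gripper_width']);print(bot.finish_job())"
```

```text
14.6 [ -3.63110884 -10.52342435   6.37547227] 0.006430299151827779
the job is handed in; nothing more can be done
None
```

I gripped the larger square, lifted it, set its fence down on the base board and slid it into the corner until it came to a firm stop. I then eased the push and handed in at 14.6 s, still gripping and pressing. No verdict is reported, so success is not confirmed.

**Last checks**
- **Forces:** the wrist read about 11 N horizontally, mostly against the panel, and about 6 N up from the board. Both were steady over the last readings.
- **Alignment:** the fence edge lay at -14.0° against about -13.9° for the board, and had not shifted since before the push. So the square was flat and in line.
- **Panel:** its top edge matched the drawn upright line to within about 1 mm, though the camera calibration is only good to about 2 mm.
- **Heel:** I couldn't see it directly. I inferred it was home from the firm stop after about 35 mm of travel, as planned, and from the fence tail being within 1–2 mm of where it should be.

**Things that went wrong or disagreed**
- The first move call was refused because the rows lacked a z value; nothing moved.
- The push peaked at about 34 N before I backed off.
- By eye, the last overlay suggested the fence was slightly skewed, but the measured edge did not bear that out.
- An edge fit on one earlier picture (s4) gave 27.9° with a 14 mm scatter; I discarded it.

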